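Find the tired landing leg with a test weight

ROBOT

A 6-joint arm with a two-finger parallel gripper is mounted at the origin on the work surface. World frame = base frame: x ahead of the robot, y to its left, z up, the work surface at z = 0. Lengths are in m, angles in rad, forces in N, time in s.
With the tool pointing down it reaches from about 0.35 to 0.775 m from the base axis. Payload 5.5 kg.
Tool frame: the origin (TCP) lies between the finger pads; the fingertips stand 19 mm ahead of it and the grasp point (between the pads) is the TCP (env.tcp_to_tips is the distance from the TCP to the fingertips, in m); z points along the fingers, y is the direction in which the jaws open and shut (so a half turn about z gives the same grasp; the last joint's range is limited). The gripper opens to 85 mm and grips with 20 to 120 N. Pads are 22 mm wide; open, the fingers measure 114 mm over their backs; the gripper's body (76 mm by 85 mm) begins 54 mm behind the grasp point. The pads swing forward as they close: fully open they stand 13 mm farther back than shut.
Start: joints at [-1.412, 0.313, 0.046, 1.304, 0, 1.431], TCP at [0.169, -0.55, 0.25] pointing down, gripper open.
Joint ranges: [-2.76, 2.76], [-0.86, 1.69], [-1.03, 1.26], [-2.2, 2.34], [-1.47, 1.5], [-3.14, 3.14]. Speed limits (rad/s): [2.57, 2.57, 3.14, 3.14, 3.14, 3.14].

INTERFACE

Orientations are given as a unit quaternion [w, x, y, z].
In Python, from workcell import env, eyes, job gives the robot as it stands. The module is installed in compiled form; this text tells all that it offers.
- The arm moves only by the tool move_arm, never from a script. Its argument "commands" is a list of rows, each a list of 3 entries, a list of its own where there are three numbers: the shift along the world's x, y, z as a fraction of full scale, then the turn, a rotation vector about the world's x, y, z as a fraction of full scale, then the gripper command: -1 is shut, 1 is fully open, values between are in proportion. In form: [[[x, y, z], [wx, wy, wz], gripper], ...]. A call has 1 to 5 rows; each row shifts and turns the commanded pose from where the row before left it; what a row does not reach is not made up. Full scale, the value 1, is 0.04 m for a shift and 8 degrees for a turn. A row lasts 1/10 s, in which the tool goes at most 50 mm and 8.59 degrees, less where a joint would pass 70% of its speed; a pose out of reach is approached as far as the arm can. A call with a number of a shift or a turn outside -1 to 1 is refused whole. A call with a gripper value outside its range is refused whole. The fingers move at their own pace and stop on an object; "newtons" is the grip in N (left out, the last holds). Time passes only in rows, so rows that do not move let the fingers close. It gives the time, the measured TCP pose, the force and the opening at its end, in the units of the state.
- env.get_state(): the state, without advancing time (a new reading comes with each control period).
- eyes.read_camera(name): name is "side" or "top"; returns a dict with "frame" (480x640x3 uint8, red, green, blue), "mtx" (3x3 intrinsics, pixels), "k1" (the pictures are not rectified: a ray, as slopes to the right and down, at radius r is drawn at 1 + k1 r^2 times it, then the intrinsics apply), "camera_from_world" (4x4, takes a point from world to camera coordinates). Camera axes: x right, y down, z forward; pixel columns grow to the right and rows downward; lengths in m; the calibration is good to about 2 mm. A picture is of the moment at which its call begins. There is no depth.
- job.hand_in(): hands the job in, once; it reports no verdict.
The state is a dict: "clock": time; "joint_pos": joint angles; "qvel": joint speeds; "tau": joint torques, N m; "tcp_pos": TCP position; "orientation": TCP orientation; "wrist_force": force on the tool from outside, world axes, zero at the start; "ft_torque": the same for the moment, N m; "finger_gap": finger opening in m.
Only numpy, scipy, OpenCV 4.12 (cv2) and the standard library are available. Lean on these libraries where they do the work, as an engineer would, in place of code of your own. Each camera call takes 0.05 s, during which the arm holds its last target.

TASK

Three sprung landing legs stand feet up in the stand: try the plain steel test weight on each foot in turn from left to right, as seen from the robot, letting it press on each with its weight so that you see how far the leg sinks. Then leave the weight standing upright, let go, near the middle of the foot that sinks furthest.

Things in the scene. Friction and masses are not known exactly. Their poses are not given: they have to be found in the camera images.
- weight_centre (a point): Centre (half-way up) of the test weight: a loose plain steel cylinder, 40 mm across and 50 mm high, about 0.5 kg, standing upright on the bench. z along its axis. Two other things of like size stand near it: a finned model engine and a small glass jar with a white lid.
- foot_left (a point): Centre of the left (+y) foot's top, unloaded; fixed to the stand, does not sink. z up, y along the row to the left, x across it. Stand: plywood block 70 x 260 x 25 mm high, fixed, holding three alike sprung legs feet up, 95 mm apart in a row. Leg: aluminium barrel, thin steel plunger, flat black round foot 50 mm across, 7 mm thick, top 85 mm above the bench.
- foot_middle (a point): Same point and axes for the middle foot. Each foot slides straight down up to 18 mm against its spring and comes back by itself. Under the test weight (or a push of about 5 N) a sound leg sinks 3 to 8 mm, the one tired leg 15 to 18 mm. The legs look alike; the tired one's place in the row differs each time.
- foot_right (a point): Same point and axes for the right (-y) foot.
Not all that is in view belongs to the job. What is shaped like the part that bears weight_centre but orange or purple is not meant.

How it is judged:
By the outcome, as a careful person would: the job done as asked, in the order asked, and still so for the second after the job is handed in, with the robot touching nothing.
It also fails if it takes over 72 s, if anything falls off the work surface, if the arm or the gripper's body presses on something with over 40 N, if the wrist force passes 120 N, or if a joint passes its speed limit or range.

## Working session

There is one attempt and no reset: what is moved stays moved. The work goes in short steps, Python scripts to look and compute and a tool call to move; the robot and the scene stay as the last step left them, time stands still between calls to the robot, and variables do not carry over. Pictures are saved under pics/ and viewed, and the job is handed in when it is done.

Besides the shell and the picture viewer there is one more tool, called after "Request:" as name([rows], argument=value, ...), one row to a line, values as JSON. move_arm: Moves the arm, as the interface text tells. Its arguments: {"type":"object","properties":{"commands":{"type":"array","items":{"type":"array"}},"newtons":{"type":"number"}},"required":["commands"]}

```bash
mkdir -p pics; cat > h.py <<'E'
import numpy as np, cv2
from workcell import env, eyes, job
def cam(n):
    return eyes.read_camera(n)
def save(c,name): cv2.imwrite('pics/'+name,c['frame'][:,:,::-1])
def ray(c,u,v):
    K=c['mtx'];xd=np.array([(u-K[0,2])/K[0,0],(v-K[1,2])/K[1,1]])
    x=xd.copy()
    for _ in range(30): x=xd/(1+c['k1']*(x@x))
    T=c['camera_from_world'];R=T[:3,:3];t=T[:3,3]
    d=R.T@np.array([x[0],x[1],1]);return -R.T@t,d/np.linalg.norm(d)
def onz(c,u,v,z):
    o,d=ray(c,u,v);return o+d*(z-o[2])/d[2]
def proj(c,p):
    T=c['camera_from_world'];q=T[:3,:3]@np.asarray(p,float)+T[:3,3];x=q[:2]/q[2]
    x=x*(1+c['k1']*(x@x));K=c['mtx'];return np.array([K[0,0]*x[0]+K[0,2],K[1,1]*x[1]+K[1,2]])
def tri(c1,p1,c2,p2):
    o1,d1=ray(c1,*p1);o2,d2=ray(c2,*p2)
    s=np.linalg.lstsq(np.stack([d1,-d2],1),o2-o1,rcond=None)[0]
    a=o1+s[0]*d1;b=o2+s[1]*d2;return (a+b)/2,np.linalg.norm(a-b)
E
python3 - <<'E'
from h import *
import pickle
s=env.get_state();print({k:np.round(v,3) for k,v in s.items()})
d={n:cam(n) for n in('side','top')}
for n in d: save(d[n],n+'0.png');print(n,d[n]['camera_from_world'],d[n]['mtx'],d[n]['k1'])
pickle.dump(d,open('c0.pkl','wb'))
E
```

```text
{'clock': np.float64(0.0), 'joint_pos': array([-1.412,  0.314,  0.045,  1.304, -0.   ,  1.431]), 'qvel': array([ 0.   , -0.001, -0.002,  0.001, -0.001, -0.   ]), 'tau': array([ 1.0000e-03, -4.8063e+01,  2.9853e+01,  1.9000e-02, -0.0000e+00,
       -0.0000e+00]), 'tcp_pos': array([ 0.169, -0.549,  0.249]), 'orientation': array([-0.001,  0.989,  0.149, -0.   ]), 'wrist_force': array([-0.374,  0.156, -1.008]), 'ft_torque': array([ 0.012,  0.007, -0.001]), 'finger_gap': np.float64(0.086)}
side [[-0.98136778 -0.19200505 -0.00716519  0.44372131]
 [-0.09652356  0.52490548 -0.84566982  0.15944051]
 [ 0.16613392 -0.8292215  -0.53365834  0.79641704]
 [ 0.          0.          0.          1.        ]] [[442.00811836   0.         320.05154626]
 [  0.         442.00811836 241.80632542]
 [  0.           0.           1.        ]] 0.033822971347870295
top [[ 0.0218255  -0.99945151  0.02490618 -0.08843431]
 [-0.99142767 -0.02484681 -0.12827243  0.50233028]
 [ 0.12882092 -0.02189307 -0.99142618  0.932444  ]
 [ 0.          0.          0.          1.        ]] [[499.01661571   0.         320.30988841]
 [  0.         499.01661571 245.20893218]
 [  0.           0.           1.        ]] -0.09626764980318543
```

View pics/side0.png

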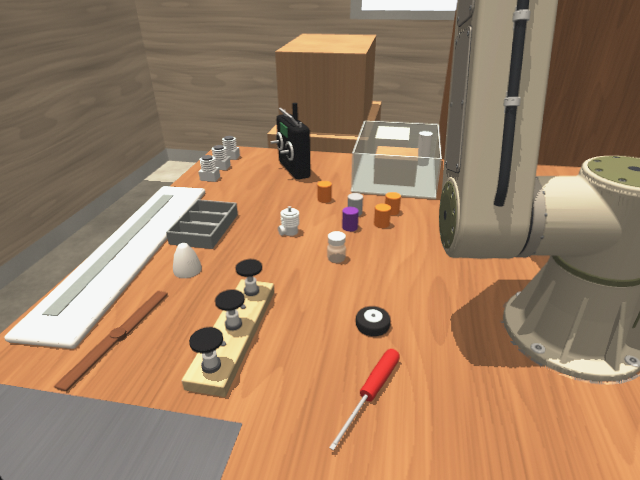

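View pics/top0.png

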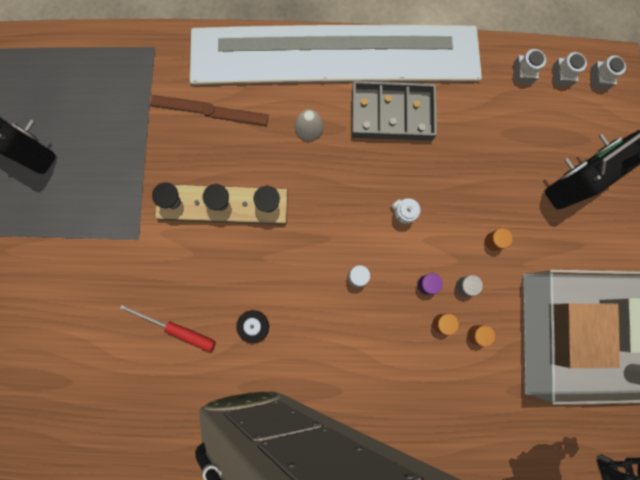

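Candidates in the top view:
- grey cylinder (472,286)
- purple (431,284)
- orange (502,239), (448,324), (484,336)
- jar with white lid (360,276)
- finned engine (407,211)

I choose the grey one, which is (356,204) in the side view, and check it in a close crop.

```bash
python3 - <<'E'
from h import *
import pickle
d=pickle.load(open('c0.pkl','rb'))
a=cv2.resize(d['side']['frame'][180:250,310:410],None,fx=4,fy=4,interpolation=cv2.INTER_CUBIC)
b=cv2.resize(d['top']['frame'][250:320,420:520],None,fx=4,fy=4,interpolation=cv2.INTER_CUBIC)
e=cv2.resize(d['side']['frame'][250:400,180:280],None,fx=4,fy=4,interpolation=cv2.INTER_CUBIC)
f=cv2.resize(d['top']['frame'][170:235,145:295],None,fx=4,fy=4,interpolation=cv2.INTER_CUBIC)
save({'frame':np.hstack([a,b])},'w_crop.png');cv2.imwrite('pics/foot_side.png',e[:,:,::-1]);cv2.imwrite('pics/foot_top.png',f[:,:,::-1])
# black feet, side and top
for n,(y0,y1,x0,x1) in (('side',(255,360,185,270)),('top',(180,220,150,285))):
    g=d[n]['frame'].max(2);m=np.zeros_like(g);m[y0:y1,x0:x1]=(g[y0:y1,x0:x1]<48)*255
    k,l,st,ce=cv2.connectedComponentsWithStats(m)
    for i in range(1,k):
        if st[i,4]>60: print(n,st[i],ce[i])
E
```

```text
side [237 266  25  11  67] [249.43283582 272.8358209 ]
side [216 299  28  11  68] [231.20588235 306.36764706]
side [190 337  33  16  95] [208.04210526 347.71578947]
top [154 184  16  21 169] [159.83431953 192.49704142]
```

View pics/w_crop.png

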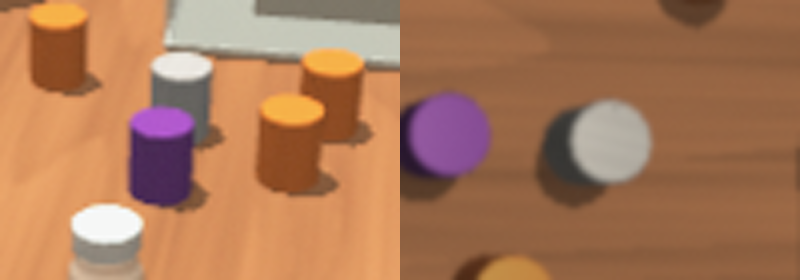

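View pics/foot_side.png

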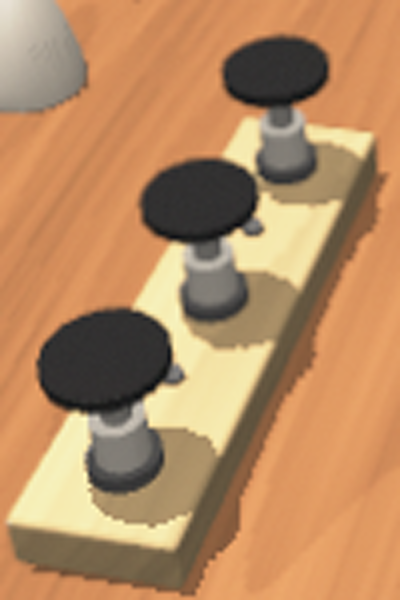

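View pics/foot_top.png

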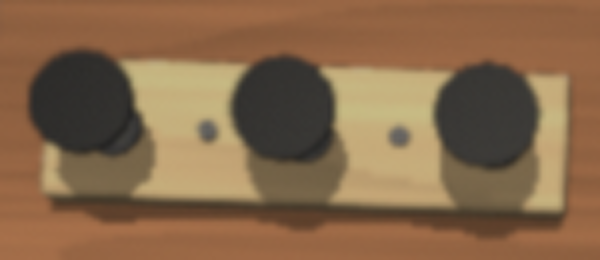

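```bash
cat >> h.py <<'E'
def feet(c,n):
    # dark low-saturation blobs; centre of bounding ellipse = mid-thickness centre
    f=c['frame'];g=f.max(2).astype(int);sp=g-f.min(2)
    win={'side':[(325,357,185,228),(288,312,210,248),(258,277,233,266)],'top':[(180,209,150,188),(182,211,200,232),(184,213,251,283)]}[n]
    out=[]
    for y0,y1,x0,x1 in win:
        m=((g<75)&(sp<25))[y0:y1,x0:x1].astype(np.uint8)
        m=cv2.morphologyEx(m,cv2.MORPH_OPEN,cv2.getStructuringElement(cv2.MORPH_ELLIPSE,(5,5)))
        k,l,st,ce=cv2.connectedComponentsWithStats(m);i=1+np.argmax(st[1:,4])
        cs,_=cv2.findContours((l==i).astype(np.uint8),cv2.RETR_EXTERNAL,cv2.CHAIN_APPROX_NONE)
        e=cv2.fitEllipse(cv2.convexHull(cs[0]));out.append((np.array(e[0])+[x0,y0],st[i]+[x0,y0,0,0,0],e[1]))
    return out
E
python3 - <<'E'
from h import *
import pickle
d=pickle.load(open('c0.pkl','rb'));S,T=d['side'],d['top']
fs,ft=feet(S,'side'),feet(T,'top')
for a,b in zip(fs,ft):
    print(a,b);print(tri(S,a[0],T,b[0]), onz(T,*b[0],.0815),onz(S,*a[0],.0815))
def top(c,box,lo):
    y0,y1,x0,x1=box;f=c['frame'][y0:y1,x0:x1];g=f.astype(int)
    m=((g.min(2)>lo)&((g.max(2)-g.min(2))<30)).astype(np.uint8)
    k,l,st,ce=cv2.connectedComponentsWithStats(m);i=1+np.argmax(st[1:,4]);return ce[i]+[x0,y0],st[i]
a=top(S,(185,216,345,367),165);b=top(T,(270,303,455,490),120)
print(a,b,tri(S,a[0],T,b[0]),onz(T,*b[0],.05),onz(S,*a[0],.05))
for n,u in (('purple',(431,284)),('o1',(502,239)),('o2',(448,324)),('o3',(484,336)),('jar',(360,276)),('eng',(407,211))): print(n,onz(T,*u,.05).round(3))
for n,u in (('wheel',(253,326)),('dome',(309,125)),('tray',(394,140))): print(n,onz(T,*u,.03).round(3))
E
```

```text
(array([205.96671486, 340.05238628]), array([190, 328,  33,  26, 660]), (25.067176818847656, 33.408016204833984)) (array([166.08687401, 195.98344517]), array([153, 183,  27,  26, 542]), (24.13190460205078, 28.930648803710938))
(array([0.58480942, 0.21537281, 0.07919018]), np.float64(0.0016765699195205295)) [0.58346277 0.2144083  0.0815    ] [0.58444092 0.21749597 0.0815    ]
(array([229.56583405, 299.92969513]), array([216, 290,  28,  21, 464]), (19.990495681762695, 28.935171127319336)) (array([216.10091591, 197.44700813]), array([204, 185,  24,  26, 510]), (24.084789276123047, 27.06104850769043))
(array([0.58359668, 0.12073698, 0.08031203]), np.float64(0.0011010587477055876)) [0.58278372 0.12035162 0.0815    ] [0.58353664 0.12204038 0.0815    ]
(array([248.59555531, 267.78320408]), array([236, 260,  26,  17, 343]), (16.45640754699707, 25.785545349121094)) (array([266.29061985, 198.85176945]), array([254, 186,  25,  26, 496]), (24.260517120361328, 25.53909683227539))
(array([0.58248635, 0.02679887, 0.08122486]), np.float64(4.3473758221320225e-05)) [0.58240335 0.02676877 0.0815    ] [0.58235896 0.0271597  0.0815    ]
(array([359.44210526, 187.8       ]), array([ 7,  0, 15,  7, 95], dtype=int32)) (array([472.05723906, 284.996633  ]), array([  8,   6,  19,  19, 297], dtype=int32)) (array([ 0.42551392, -0.35925953,  0.07946057]), np.float64(0.010828880059985394)) [ 0.43256512 -0.36864496  0.05      ] [ 0.42627812 -0.42163882  0.05      ]
purple [ 0.433 -0.289  0.05 ]
o1 [ 0.523 -0.43   0.05 ]
o2 [ 0.358 -0.321  0.05 ]
o3 [ 0.336 -0.391  0.05 ]
jar [ 0.445 -0.153  0.05 ]
eng [ 0.573 -0.243  0.05 ]
wheel [0.346 0.048 0.03 ]
dome [ 0.748 -0.049  0.03 ]
tray [ 0.722 -0.221  0.03 ]
```

```bash
python3 - <<'E'
from h import *
import pickle
d=pickle.load(open('c0.pkl','rb'));S,T=d['side'],d['top']
print(S['frame'][190:206,344:368].min(2))
for p in ((355.6,196.7),):
  for q in ((472.4,285.5),(472.06,285)):
    print(tri(S,p,T,q),onz(S,*p,.05),onz(T,*q,.05))
print(onz(T,165.3,195.3,.083),onz(T,215.9,197,.083),onz(T,267,198.4,.083))
E
```

```text
[[ 98  94  94  96  96  98 126 187 209 193 191 187 188 187 188 186 187 185
  186 185 186 186 186 185]
 [ 94  93  92  95  98  98 111 137 145 138 144 153 153 149 151 161 171 182
  177 174 180 195 195 191]
 [ 92  92  95  96  97  97 100  97  88  92 101 107 110 111 112 118 125 130
  128 126 130 138 138 144]
 [ 91  91  92  95  97  96 124 163 189 204 207 209 212 199 172 150  99  79
   80  84  87  92  96 100]
 [ 91  93  95  97 124 178 212 216 220 224 226 226 225 224 219 213 192 150
   99  79  67  68  71  72]
 [ 91  93  95 113 177 221 225 223 224 226 226 226 225 226 224 223 221 216
  178  92  87  87  89  91]
 [ 92  94  98 135 200 226 223 224 226 226 225 225 226 225 224 224 224 226
  198 111  93  95  96  99]
 [ 94  96  97 111 175 220 224 226 226 226 225 226 225 224 223 225 226 220
  178  99  92  95  97  99]
 [ 94  96  97  98 122 164 202 222 225 226 226 226 225 224 224 226 217 172
  120  90  93  95  98  99]
 [ 94  95  97  98  99 109 130 158 175 189 203 201 197 194 184 165 141 109
   89  89  92  96  97  99]
 [ 95  97  96  97  98  98  97 103 111 121 131 128 128 127 118 103  93  91
   88  91  92  9
[... 241 characters left out ...]
8  97  95  95  95  96  94  95  95  95  93  90
   89  90  93  95  96  97]
 [ 95  97  96  98  99  97  99  97  95  94  96  96  95  97  95  96  92  91
   89  91  92  95  97  97]
 [ 96  96  97  97  98  97  99  97  93  95  96  95  94  94  95  94  92  90
   87  89  94  95  96  96]]
(array([ 0.43089343, -0.36992349,  0.04836608]), np.float64(0.0016256996646799595)) [ 0.42972644 -0.36668891  0.05      ] [ 0.43161341 -0.36930652  0.05      ]
(array([ 0.43131963, -0.3691914 ,  0.04872057]), np.float64(0.0026309361290190064)) [ 0.42972644 -0.36668891  0.05      ] [ 0.43255877 -0.36865031  0.05      ]
[0.58439765 0.21553582 0.083     ] [0.58328913 0.12048092 0.083     ] [0.58295977 0.02534893 0.083     ]
```

The crop shows a plain grey steel cylinder with no fins or lid. It triangulates to about (0.431, -0.369), with its top at about 0.049. The feet tops are at about x 0.584 and y 0.2155, 0.1205 and 0.026. I'll move above the weight and turn the jaws along x.

Request:
move_arm([
  [[0.65,0.45,0],[0,0,0.91],0.3],
  [[0.65,0.45,0],[0,0,0.91],0.3],
  [[0.65,0.45,0],[0,0,0.91],0.3],
  [[0.65,0.45,0],[0,0,0.91],0.3],
  [[0.65,0.45,0],[0,0,0.91],0.3],
], newtons=40)

```text
clock: 0.6
tcp_pos: [0.3, -0.4585, 0.2499]
orientation: [-0.0, 0.892, 0.452, 0.0]
wrist_force: [0.1, 0.3, -0.7]
finger_gap: 0.0555
```

Request:
move_arm([
  [[0.65,0.45,0],[0,0,0.91],0.3],
  [[0.65,0.45,0],[0,0,0.91],0.3],
  [[0.65,0.45,0],[0,0,0.91],0.3],
  [[0.65,0.45,0],[0,0,0.91],0.3],
  [[0.65,0.45,0],[0,0,0.91],0.3],
])

```text
clock: 1.1
tcp_pos: [0.4301, -0.3685, 0.2499]
orientation: [-0.0, 0.706, 0.708, 0.0]
wrist_force: [0.6, -0.5, -0.7]
finger_gap: 0.0556
```

Request:
move_arm([
  [[0,0,-0.8],[0,0,0],0.3],
  [[0,0,-0.8],[0,0,0],0.3],
  [[0,0,-0.8],[0,0,0],0.3],
  [[0,0,0],[0,0,0],0.3],
  [[0,0,0],[0,0,0],0.3],
])

```text
clock: 1.6
tcp_pos: [0.4289, -0.3692, 0.1542]
orientation: [-0.001, 0.708, 0.707, 0.0]
wrist_force: [0.4, -0.2, 0.7]
finger_gap: 0.0555
```

```bash
python3 - <<'E'
from h import *
s=env.get_state();print({k:np.round(v,4) for k,v in s.items()})
S=cam('side');T=cam('top')
e=np.hstack([cv2.resize(S['frame'][120:260,290:430],(400,400)),cv2.resize(T['frame'][200:340,400:540],(400,400))])
save({'frame':e},'hover.png')
E
```

```text
{'clock': np.float64(1.6), 'joint_pos': array([-8.5260e-01,  3.4270e-01, -1.5240e-01,  1.0775e+00,  1.0000e-04,
        7.1970e-01]), 'qvel': array([-0.0037, -0.0264,  0.0464,  0.0046, -0.0014,  0.0007]), 'tau': array([ 1.07800e-01, -4.62022e+01,  2.66002e+01, -4.30000e-03,
        2.90000e-03, -0.00000e+00]), 'tcp_pos': array([ 0.4289, -0.3692,  0.1542]), 'orientation': array([-9.000e-04,  7.076e-01,  7.066e-01,  1.000e-04]), 'wrist_force': array([ 0.4059, -0.1566,  0.6683]), 'ft_torque': array([-0.0856,  0.0091,  0.0825]), 'finger_gap': np.float64(0.0555)}
```

View pics/hover.png

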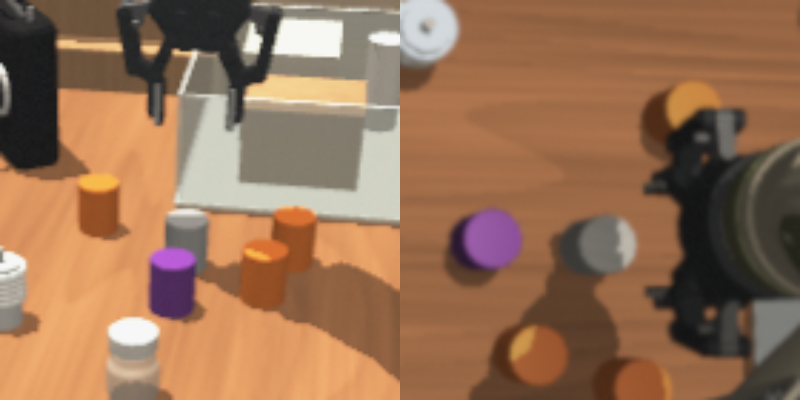

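The hover picture shows the fingers straddling the steel weight along x, clear of the purple and orange cylinders. I'll descend and grip.

Request:
move_arm([
  [[0.05,-0.02,-0.75],[0,0,0],0.3],
  [[0,0,-0.75],[0,0,0],0.3],
  [[0,0,-0.75],[0,0,0],0.3],
  [[0,0,-0.5],[0,0,0],0.3],
  [[0,0,-0.25],[0,0,0],0.3],
])

```text
clock: 2.2
tcp_pos: [0.4314, -0.3708, 0.0342]
orientation: [0.0, 0.708, 0.707, 0.0]
wrist_force: [-0.3, 0.1, -0.5]
finger_gap: 0.0559
```

Request:
move_arm([
  [[0,0,0],[0,0,0],-1],
  [[0,0,0],[0,0,0],-1],
  [[0,0,0],[0,0,0],-1],
  [[0,0,0],[0,0,0],-1],
  [[0,0,0],[0,0,0],-1],
])

```text
clock: 2.7
tcp_pos: [0.4315, -0.3707, 0.035]
orientation: [0.001, 0.708, 0.707, -0.0]
wrist_force: [-0.1, 0.2, -0.4]
finger_gap: 0.039
```

Request:
move_arm([
  [[0,0,0.25],[0,0,0],-1],
  [[0,0,0.5],[0,0,0],-1],
  [[0,0,0.75],[0,0,0],-1],
  [[0,0,0],[0,0,0],-1],
  [[0,0,0],[0,0,0],-1],
])

```text
clock: 3.2
tcp_pos: [0.4317, -0.3709, 0.095]
orientation: [0.001, 0.708, 0.707, -0.0]
wrist_force: [0.1, -0.5, -5.5]
finger_gap: 0.0389
```

```bash
python3 - <<'E'
from h import *
s=env.get_state();print({k:np.round(v,4) for k,v in s.items()})
S=cam('side');T=cam('top')
e=np.hstack([cv2.resize(S['frame'][120:260,290:430],(400,400)),cv2.resize(T['frame'][200:340,400:540],(400,400))])
save({'frame':e},'lift.png')
E
```

```text
{'clock': np.float64(3.2), 'joint_pos': array([-8.508e-01,  3.927e-01, -2.350e-01,  9.407e-01,  1.000e-04,
        7.214e-01]), 'qvel': array([ 0.0011,  0.0256, -0.0367, -0.0041, -0.0003,  0.0009]), 'tau': array([ 1.64000e-02, -5.34298e+01,  2.95637e+01, -4.60000e-03,
        1.00000e-02,  2.00000e-04]), 'tcp_pos': array([ 0.4317, -0.3709,  0.095 ]), 'orientation': array([ 0.0011,  0.7076,  0.7066, -0.    ]), 'wrist_force': array([ 0.1001, -0.5029, -5.5348]), 'ft_torque': array([ 0.061 ,  0.0047, -0.0054]), 'finger_gap': np.float64(0.0389)}
```

View pics/lift.png

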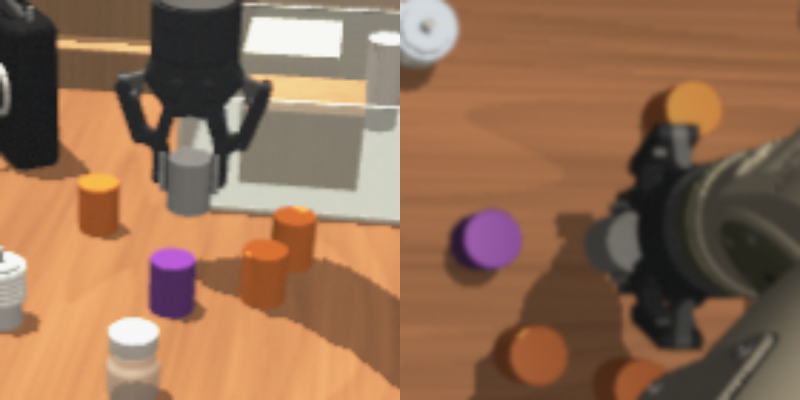

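The weight is held; wrist force is -5.5 N. I'll raise it and carry it to the left foot.

Request:
move_arm([
  [[0,0,0.9],[0,0,0],-1],
  [[0,0,0.9],[0,0,0],-1],
  [[0,0,0.9],[0,0,0],-1],
  [[0.12,0.45,0],[0,0,0],-1],
  [[0.24,0.9,0],[0,0,0],-1],
])

```text
clock: 3.8
tcp_pos: [0.4457, -0.3174, 0.2014]
orientation: [0.001, 0.709, 0.705, -0.0]
wrist_force: [0.6, 0.5, -5.0]
finger_gap: 0.0389
```

Request:
move_arm([
  [[0.24,0.9,0],[0,0,0],-1],
  [[0.24,0.9,0],[0,0,0],-1],
  [[0.24,0.9,0],[0,0,0],-1],
  [[0.24,0.9,0],[0,0,0],-1],
  [[0.24,0.9,0],[0,0,0],-1],
])

```text
clock: 4.3
tcp_pos: [0.4923, -0.1335, 0.1995]
orientation: [-0.002, 0.708, 0.707, -0.001]
wrist_force: [1.0, 0.3, -5.1]
finger_gap: 0.0388
```

Request:
move_arm([
  [[0.24,0.9,0],[0,0,0],-1],
  [[0.24,0.9,0],[0,0,0],-1],
  [[0.24,0.9,0],[0,0,0],-1],
  [[0.24,0.9,0],[0,0,0],-1],
  [[0.24,0.9,0],[0,0,0],-1],
])

```text
clock: 4.8
tcp_pos: [0.5399, 0.0461, 0.1994]
orientation: [-0.002, 0.707, 0.707, -0.001]
wrist_force: [0.2, 0.4, -4.9]
finger_gap: 0.0389
```

Request:
move_arm([
  [[0.24,0.9,0],[0,0,0],-1],
  [[0.24,0.9,0],[0,0,0],-1],
  [[0.24,0.9,0],[0,0,0],-1],
  [[0.24,0.9,0],[0,0,0],-1],
  [[0,0,0],[0,0,0],-1],
])

```text
clock: 5.3
tcp_pos: [0.5789, 0.1924, 0.1989]
orientation: [-0.002, 0.706, 0.709, -0.001]
wrist_force: [0.3, -1.1, -4.9]
finger_gap: 0.0392
```

Next I move to the foot's centre and down to about 8 mm above it.

Request:
move_arm([
  [[0.13,0.57,0],[0,0,0],-1],
  [[0,0,-0.7],[0,0,0],-1],
  [[0,0,-0.7],[0,0,0],-1],
  [[0,0,-0.3],[0,0,0],-1],
  [[0,0,0],[0,0,0],-1],
])

```text
clock: 5.8
tcp_pos: [0.5821, 0.2098, 0.1303]
orientation: [-0.002, 0.708, 0.707, -0.003]
wrist_force: [0.4, 0.4, -5.2]
finger_gap: 0.039
```

```bash
cat > look.py <<'E'
import sys
from h import *
s=env.get_state();print({k:np.round(s[k],4) for k in('clock','tcp_pos','wrist_force','finger_gap','joint_pos')})
S=cam('side');T=cam('top')
import pickle;pickle.dump({'side':S,'top':T},open(sys.argv[1]+'.pkl','wb'))
e=np.hstack([cv2.resize(S['frame'][220:380,160:320],(400,400),interpolation=cv2.INTER_CUBIC),cv2.resize(T['frame'][130:290,140:300],(400,400),interpolation=cv2.INTER_CUBIC)])
save({'frame':e},sys.argv[1]+'.png')
E
python3 look.py overL
```

```text
{'clock': np.float64(5.8), 'tcp_pos': array([0.5821, 0.2098, 0.1303]), 'wrist_force': array([ 0.3983,  0.3834, -5.1661]), 'finger_gap': np.float64(0.039), 'joint_pos': array([ 0.2163,  0.4601, -0.0354,  1.0832,  0.    ,  1.7885])}
```

View pics/overL.png

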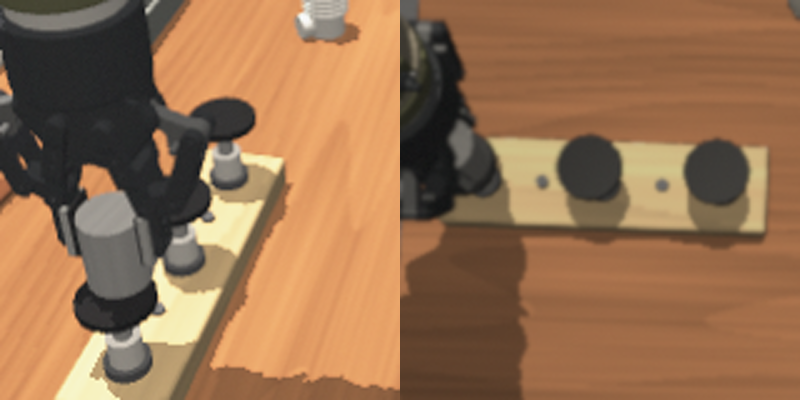

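Request:
move_arm([
  [[0.07,0.14,0],[0,0,0],-1],
  [[0,0,-0.1],[0,0,0],-1],
  [[0,0,0],[0,0,0],-1],
])

```text
clock: 6.2
tcp_pos: [0.5885, 0.2163, 0.1308]
orientation: [0.0, 0.708, 0.707, 0.0]
wrist_force: [-0.6, -0.4, -5.8]
finger_gap: 0.0388
```

Request:
move_arm([
  [[0,0,-0.07],[0,0,0],-1],
  [[0,0,0],[0,0,0],-1],
])

```text
clock: 6.4
tcp_pos: [0.5878, 0.2159, 0.1273]
orientation: [-0.0, 0.708, 0.707, -0.0]
wrist_force: [-0.9, -0.6, -4.8]
finger_gap: 0.039
```

Request:
move_arm([
  [[0,0,-0.07],[0,0,0],-1],
  [[0,0,0],[0,0,0],-1],
])

```text
clock: 6.6
tcp_pos: [0.5878, 0.2159, 0.1243]
orientation: [-0.0, 0.708, 0.707, -0.0]
wrist_force: [-0.5, 0.3, -4.0]
finger_gap: 0.0389
```

Request:
move_arm([
  [[0,0,-0.07],[0,0,0],-1],
  [[0,0,0],[0,0,0],-1],
])

```text
clock: 6.8
tcp_pos: [0.5878, 0.216, 0.1215]
orientation: [-0.0, 0.708, 0.707, -0.0]
wrist_force: [-0.2, 0.2, -5.8]
finger_gap: 0.0391
```

Request:
move_arm([
  [[-0.08,0,0],[0,0,0],-1],
  [[0,0,-0.07],[0,0,0],-1],
  [[0,0,0],[0,0,0],-1],
])

```text
clock: 7.1
tcp_pos: [0.5846, 0.2161, 0.119]
orientation: [-0.0, 0.708, 0.707, 0.0]
wrist_force: [-1.3, -0.5, -2.4]
finger_gap: 0.0387
```

Request:
move_arm([
  [[0,0,-0.05],[0,0,0],-1],
  [[0,0,0],[0,0,0],-1],
])

```text
clock: 7.3
tcp_pos: [0.5848, 0.2161, 0.1173]
orientation: [-0.0, 0.708, 0.707, 0.0]
wrist_force: [-0.9, 0.5, -1.2]
finger_gap: 0.0391
```

Request:
move_arm([
  [[0,0,-0.05],[0,0,0],-1],
  [[0,0,0],[0,0,0],-1],
])

```text
clock: 7.5
tcp_pos: [0.5848, 0.2161, 0.1153]
orientation: [-0.0, 0.708, 0.707, 0.0]
wrist_force: [-1.9, -0.2, 0.3]
finger_gap: 0.0387
```

Request:
move_arm([
  [[0,0,0],[0,0,0],-1],
  [[0,0,0],[0,0,0],-1],
])

```text
clock: 7.7
tcp_pos: [0.5848, 0.2161, 0.1154]
orientation: [0.0, 0.708, 0.707, 0.0]
wrist_force: [-1.8, -0.4, 0.9]
finger_gap: 0.0389
```

Force is near zero at z 0.1155, so the left foot carries the whole weight with about 5 mm of sink. I'll let go so it presses by itself, and look.

Request:
move_arm([
  [[0,0,0],[0,0,0],0.2],
  [[0,0,0],[0,0,0],0.2],
  [[0,0,0],[0,0,0],0.2],
  [[0,0,0],[0,0,0],0.2],
  [[0,0,0],[0,0,0],0.2],
])

```text
clock: 8.2
tcp_pos: [0.5851, 0.216, 0.1152]
orientation: [0.0, 0.708, 0.707, 0.0]
wrist_force: [-1.0, 0.0, 0.1]
finger_gap: 0.051
```

```bash
python3 look.py relL
```

```text
{'clock': np.float64(8.2), 'tcp_pos': array([0.5851, 0.216 , 0.1152]), 'wrist_force': array([-1.0008,  0.0079,  0.1084]), 'finger_gap': np.float64(0.051), 'joint_pos': array([ 2.2510e-01,  4.7340e-01, -5.3400e-02,  1.0436e+00, -1.0000e-04,
        1.7974e+00])}
```

View pics/relL.png

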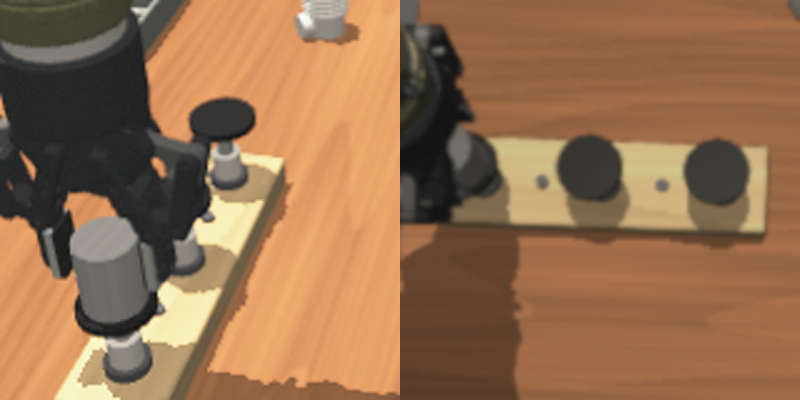

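The picture shows the weight let go and standing upright, centred on the left foot (side crop about (112,285)). The foot has sunk only about 5 mm, and its plunger still shows. I'll regrip, lift and go to the middle foot.

Request:
move_arm([
  [[0,0,0],[0,0,0],-1],
  [[0,0,0],[0,0,0],-1],
  [[0,0,0],[0,0,0],-1],
  [[0,0,0],[0,0,0],-1],
  [[0,0,0],[0,0,0],-1],
])

```text
clock: 8.8
tcp_pos: [0.5848, 0.216, 0.1151]
orientation: [0.0, 0.708, 0.707, 0.0]
wrist_force: [-0.4, 0.7, -0.2]
finger_gap: 0.0394
```

Request:
move_arm([
  [[0,0,0.3],[0,0,0],-1],
  [[0,0,0.6],[0,0,0],-1],
  [[0,0,0.3],[0,0,0],-1],
  [[0,-0.5,0],[0,0,0],-1],
  [[0,-0.7,0],[0,0,0],-1],
])

```text
clock: 9.3
tcp_pos: [0.585, 0.1688, 0.1638]
orientation: [0.0, 0.707, 0.708, 0.001]
wrist_force: [0.4, -0.7, -5.1]
finger_gap: 0.0391
```

Request:
move_arm([
  [[0,-0.7,0],[0,0,0],-1],
  [[0,-0.5,0],[0,0,0],-1],
  [[0,0,0],[0,0,0],-1],
  [[0,0,0],[0,0,0],-1],
])

```text
clock: 9.7
tcp_pos: [0.5847, 0.1197, 0.1631]
orientation: [-0.0, 0.708, 0.706, 0.0]
wrist_force: [-0.4, 0.1, -4.3]
finger_gap: 0.0392
```

Request:
move_arm([
  [[-0.03,0.03,-0.4],[0,0,0],-1],
  [[0,0,-0.45],[0,0,0],-1],
  [[0,0,-0.15],[0,0,0],-1],
  [[0,0,0],[0,0,0],-1],
])

```text
clock: 10.1
tcp_pos: [0.5826, 0.1219, 0.122]
orientation: [-0.001, 0.707, 0.707, -0.001]
wrist_force: [-0.4, -0.3, -4.9]
finger_gap: 0.0387
```

Request:
move_arm([
  [[0,0,-0.07],[0,0,0],-1],
  [[0,0,0],[0,0,0],-1],
])

```text
clock: 10.3
tcp_pos: [0.5841, 0.1215, 0.1209]
orientation: [0.0, 0.707, 0.707, 0.0]
wrist_force: [0.5, -1.3, -3.7]
finger_gap: 0.039
```

Request:
move_arm([
  [[0,0,-0.07],[0,0,0],-1],
  [[0,0,0],[0,0,0],-1],
])

```text
clock: 10.5
tcp_pos: [0.5839, 0.1213, 0.1178]
orientation: [0.0, 0.708, 0.707, 0.0]
wrist_force: [0.0, 0.3, -3.6]
finger_gap: 0.039
```

Request:
move_arm([
  [[0,0,-0.05],[0,0,0],-1],
  [[0,0,0],[0,0,0],-1],
])

```text
clock: 10.7
tcp_pos: [0.5839, 0.1212, 0.1156]
orientation: [0.0, 0.708, 0.707, 0.0]
wrist_force: [-0.2, -0.0, -3.8]
finger_gap: 0.0389
```

Request:
move_arm([
  [[0,0,-0.1],[0,0,0],-1],
  [[0,0,0],[0,0,0],-1],
])

```text
clock: 10.9
tcp_pos: [0.5838, 0.1212, 0.1112]
orientation: [0.0, 0.708, 0.707, 0.0]
wrist_force: [-0.0, 0.3, -3.4]
finger_gap: 0.0388
```

Request:
move_arm([
  [[0,0,-0.1],[0,0,0],-1],
  [[0,0,0],[0,0,0],-1],
])

```text
clock: 11.1
tcp_pos: [0.5838, 0.1212, 0.1072]
orientation: [0.0, 0.708, 0.707, 0.0]
wrist_force: [0.8, -0.6, -2.9]
finger_gap: 0.039
```

Request:
move_arm([
  [[0,0,-0.05],[0,0,0],-1],
  [[0,0,0],[0,0,0],-1],
])

```text
clock: 11.3
tcp_pos: [0.5838, 0.1212, 0.1055]
orientation: [0.0, 0.708, 0.707, 0.0]
wrist_force: [-0.2, -0.1, -1.4]
finger_gap: 0.0393
```

Request:
move_arm([
  [[0,0,-0.05],[0,0,0],-1],
  [[0,0,0],[0,0,0],-1],
])

```text
clock: 11.5
tcp_pos: [0.5838, 0.1212, 0.1035]
orientation: [0.0, 0.708, 0.707, 0.0]
wrist_force: [-0.3, -0.6, -0.9]
finger_gap: 0.0395
```

Request:
move_arm([
  [[0,0,0],[0,0,0],0.2],
  [[0,0,0],[0,0,0],0.2],
  [[0,0,0],[0,0,0],0.2],
  [[0,0,0],[0,0,0],0.2],
  [[0,0,0],[0,0,0],0.2],
])

```text
clock: 12.0
tcp_pos: [0.5837, 0.1212, 0.1036]
orientation: [0.0, 0.708, 0.707, 0.0]
wrist_force: [-0.2, -0.1, 0.7]
finger_gap: 0.0511
```

```bash
python3 look.py relM
```

```text
{'clock': np.float64(12.0), 'tcp_pos': array([0.5837, 0.1212, 0.1036]), 'wrist_force': array([-0.2097, -0.0966,  0.652 ]), 'finger_gap': np.float64(0.0511), 'joint_pos': array([ 0.0702,  0.4337, -0.1476,  0.9893, -0.    ,  1.6424])}
```

View pics/relM.png

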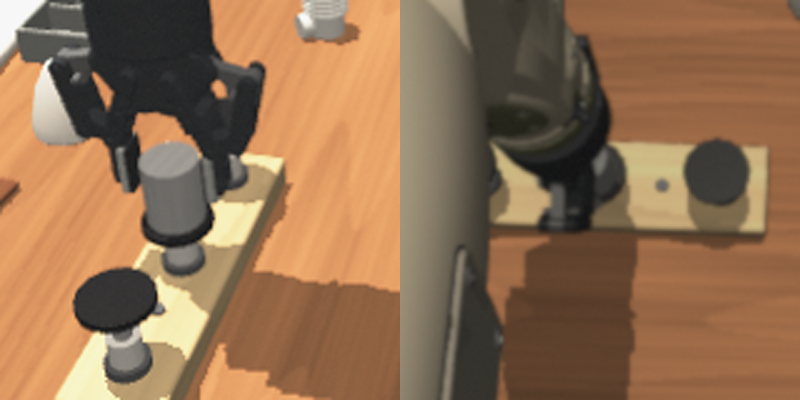

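The middle foot is down onto its barrel with no plunger showing, a sink of about 16–17 mm. The left foot has come back up. The right foot still has to be tried.

Request:
move_arm([
  [[0,0,0],[0,0,0],-1],
  [[0,0,0],[0,0,0],-1],
  [[0,0,0],[0,0,0],-1],
  [[0,0,0],[0,0,0],-1],
  [[0,0,0],[0,0,0],-1],
])

```text
clock: 12.6
tcp_pos: [0.5838, 0.1212, 0.1037]
orientation: [0.0, 0.708, 0.707, 0.0]
wrist_force: [-0.3, 0.0, 0.9]
finger_gap: 0.0389
```

Request:
move_arm([
  [[0,0,0.3],[0,0,0],-1],
  [[0,0,0.8],[0,0,0],-1],
  [[0,0,0.4],[0,0,0],-1],
  [[0,-0.5,0],[0,0,0],-1],
  [[0,-0.7,0],[0,0,0],-1],
])

```text
clock: 13.1
tcp_pos: [0.5833, 0.074, 0.164]
orientation: [-0.0, 0.707, 0.708, 0.0]
wrist_force: [0.6, -0.5, -4.9]
finger_gap: 0.0391
```

Request:
move_arm([
  [[0,-0.7,0],[0,0,0],-1],
  [[0,-0.5,0],[0,0,0],-1],
  [[0,0,0],[0,0,0],-1],
  [[0,0,0],[0,0,0],-1],
])

```text
clock: 13.5
tcp_pos: [0.5829, 0.025, 0.1631]
orientation: [-0.001, 0.708, 0.706, -0.0]
wrist_force: [1.0, -0.3, -4.8]
finger_gap: 0.0391
```

Request:
move_arm([
  [[0,0.03,-0.4],[0,0,0],-1],
  [[0,0,-0.4],[0,0,0],-1],
  [[0,0,-0.15],[0,0,0],-1],
  [[0,0,0],[0,0,0],-1],
])

```text
clock: 13.9
tcp_pos: [0.5825, 0.0274, 0.1243]
orientation: [-0.001, 0.707, 0.707, -0.001]
wrist_force: [1.4, 0.1, -4.8]
finger_gap: 0.0388
```

Request:
move_arm([
  [[0,0,-0.07],[0,0,0],-1],
  [[0,0,0],[0,0,0],-1],
])

```text
clock: 14.1
tcp_pos: [0.584, 0.0267, 0.1231]
orientation: [0.0, 0.707, 0.707, 0.0]
wrist_force: [-0.0, -0.4, -4.6]
finger_gap: 0.0391
```

Request:
move_arm([
  [[0,0,-0.06],[0,0,0],-1],
  [[0,0,0],[0,0,0],-1],
])

```text
clock: 14.3
tcp_pos: [0.5841, 0.0264, 0.1207]
orientation: [0.0, 0.708, 0.707, 0.0]
wrist_force: [1.6, 0.7, -4.0]
finger_gap: 0.0393
```

Request:
move_arm([
  [[0,0,-0.05],[0,0,0],-1],
  [[0,0,0],[0,0,0],-1],
])

```text
clock: 14.5
tcp_pos: [0.5842, 0.0264, 0.1187]
orientation: [0.0, 0.708, 0.707, 0.001]
wrist_force: [0.5, 0.8, -3.0]
finger_gap: 0.0387
```

Request:
move_arm([
  [[0,0,-0.05],[0,0,0],-1],
  [[0,0,0],[0,0,0],-1],
])

```text
clock: 14.7
tcp_pos: [0.5842, 0.0264, 0.1166]
orientation: [0.0, 0.708, 0.707, 0.0]
wrist_force: [1.3, 2.0, -0.1]
finger_gap: 0.0389
```

Request:
move_arm([
  [[0,0,-0.04],[0,0,0],-1],
  [[0,0,0],[0,0,0],-1],
])

```text
clock: 14.9
tcp_pos: [0.5841, 0.0265, 0.115]
orientation: [0.0, 0.708, 0.707, 0.0]
wrist_force: [1.4, 2.0, 1.3]
finger_gap: 0.0391
```

Request:
move_arm([
  [[0,0,0.03],[0,0,0],-1],
  [[0,0,0],[0,0,0],-1],
])

```text
clock: 15.1
tcp_pos: [0.5842, 0.0264, 0.1163]
orientation: [0.0, 0.708, 0.707, 0.0]
wrist_force: [2.5, 0.7, -0.3]
finger_gap: 0.039
```

Request:
move_arm([
  [[0,0,0],[0,0,0],0.2],
  [[0,0,0],[0,0,0],0.2],
  [[0,0,0],[0,0,0],0.2],
  [[0,0,0],[0,0,0],0.2],
  [[0,0,0],[0,0,0],0.2],
])

```text
clock: 15.6
tcp_pos: [0.5835, 0.0264, 0.1158]
orientation: [-0.0, 0.708, 0.707, -0.0]
wrist_force: [-0.1, 0.5, 0.8]
finger_gap: 0.0513
```

```bash
python3 look.py relR
```

```text
{'clock': np.float64(15.6), 'tcp_pos': array([0.5835, 0.0264, 0.1158]), 'wrist_force': array([-0.0565,  0.4669,  0.8346]), 'finger_gap': np.float64(0.0513), 'joint_pos': array([-9.2200e-02,  4.0280e-01, -1.6320e-01,  1.0050e+00, -1.0000e-04,
        1.4801e+00])}
```

View pics/relR.png

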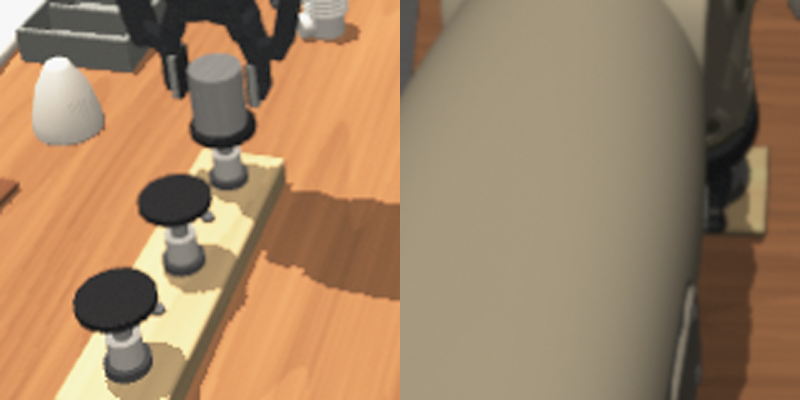

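The right foot sank only about 5 mm, with the plunger visible and the weight upright at side crop (217,98). So the middle leg is the tired one. I'll regrip and take the weight back there.

Request:
move_arm([
  [[0,0,0],[0,0,0],-1],
  [[0,0,0],[0,0,0],-1],
  [[0,0,0],[0,0,0],-1],
  [[0,0,0],[0,0,0],-1],
  [[0,0,0],[0,0,0],-1],
])

```text
clock: 16.2
tcp_pos: [0.5837, 0.0264, 0.116]
orientation: [0.0, 0.708, 0.707, 0.0]
wrist_force: [0.5, -0.1, -0.3]
finger_gap: 0.039
```

Request:
move_arm([
  [[0,0,0.3],[0,0,0],-1],
  [[0,0,0.6],[0,0,0],-1],
  [[0,0,0.3],[0,0,0],-1],
  [[0,0.5,0],[0,0,0],-1],
  [[0,0.7,0],[0,0,0],-1],
])

```text
clock: 16.7
tcp_pos: [0.5839, 0.0737, 0.1646]
orientation: [0.0, 0.709, 0.706, 0.0]
wrist_force: [0.2, 1.4, -5.0]
finger_gap: 0.039
```

Request:
move_arm([
  [[0,0.7,0],[0,0,0],-1],
  [[0,0.45,0],[0,0,0],-1],
  [[0,0,0],[0,0,0],-1],
  [[0,0,0],[0,0,0],-1],
])

```text
clock: 17.1
tcp_pos: [0.5833, 0.1206, 0.1637]
orientation: [-0.0, 0.707, 0.707, -0.0]
wrist_force: [0.5, -0.7, -4.6]
finger_gap: 0.0391
```

Request:
move_arm([
  [[-0.04,0,-0.4],[0,0,0],-1],
  [[0,0,-0.4],[0,0,0],-1],
  [[0,0,-0.2],[0,0,0],-1],
  [[0,0,-0.15],[0,0,0],-1],
  [[0,0,-0.1],[0,0,0],-1],
])

```text
clock: 17.6
tcp_pos: [0.5819, 0.1198, 0.1138]
orientation: [-0.0, 0.708, 0.706, -0.0]
wrist_force: [-1.3, -1.0, -2.6]
finger_gap: 0.0392
```

Request:
move_arm([
  [[0,0,-0.1],[0,0,0],-1],
  [[0,0,-0.08],[0,0,0],-1],
  [[0,0,0],[0,0,0],-1],
])

```text
clock: 17.9
tcp_pos: [0.5823, 0.1202, 0.1069]
orientation: [0.0, 0.708, 0.707, 0.0]
wrist_force: [-1.0, -2.1, -0.4]
finger_gap: 0.039
```

Request:
move_arm([
  [[0,0,-0.05],[0,0,0],-1],
  [[0,0,0],[0,0,0],-1],
  [[0,0,0],[0,0,0],-1],
])

```text
clock: 18.2
tcp_pos: [0.5825, 0.1203, 0.1051]
orientation: [0.0, 0.708, 0.707, 0.0]
wrist_force: [-1.1, -1.6, -1.1]
finger_gap: 0.0389
```

Request:
move_arm([
  [[0,0,0],[0,0,0],0.2],
  [[0,0,0],[0,0,0],0.2],
  [[0,0,0],[0,0,0],0.4],
  [[0,0,0],[0,0,0],0.4],
  [[0,0,0],[0,0,0],0.4],
])

```text
clock: 18.7
tcp_pos: [0.5822, 0.1206, 0.1048]
orientation: [0.0, 0.708, 0.707, 0.0]
wrist_force: [-0.7, 1.6, 0.0]
finger_gap: 0.0597
```

```bash
python3 look.py rel2
```

```text
{'clock': np.float64(18.7), 'tcp_pos': array([0.5822, 0.1206, 0.1048]), 'wrist_force': array([-0.6608,  1.5768,  0.0086]), 'finger_gap': np.float64(0.0597), 'joint_pos': array([ 6.9100e-02,  4.2970e-01, -1.5070e-01,  9.9010e-01,  2.0000e-04,
        1.6413e+00])}
```

View pics/rel2.png

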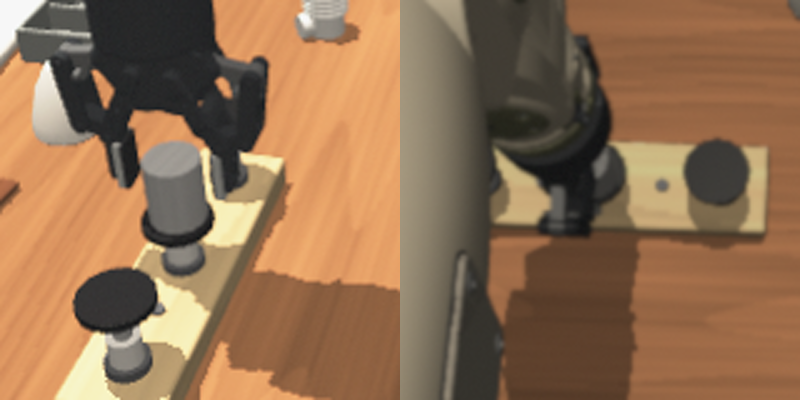

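The weight stands upright and centred on the sunken middle foot (side crop (175,190)), with the fingers clear. I'll lift away.

Request:
move_arm([
  [[0,0,0.3],[0,0,0],0.4],
  [[0,0,0.8],[0,0,0],0.4],
  [[0,0,0.9],[0,0,0],0.4],
  [[0,0,0.9],[0,0,0],0.4],
  [[0,-0.6,0.5],[0,0,0],0.4],
])

```text
clock: 19.3
tcp_pos: [0.5831, 0.0982, 0.2452]
orientation: [0.002, 0.706, 0.708, 0.002]
wrist_force: [-0.1, 0.3, -0.7]
finger_gap: 0.0595
```

Request:
move_arm([
  [[-0.3,-0.9,0],[0,0,0],0.4],
  [[-0.3,-0.9,0],[0,0,0],0.4],
  [[-0.3,-0.9,0],[0,0,0],0.4],
  [[-0.3,-0.9,0],[0,0,0],0.4],
  [[-0.3,-0.9,0],[0,0,0],0.4],
])

```text
clock: 19.8
tcp_pos: [0.5215, -0.0848, 0.2419]
orientation: [0.001, 0.707, 0.707, 0.0]
wrist_force: [0.7, -1.0, 0.7]
finger_gap: 0.0599
```

Request:
move_arm([
  [[-0.2,-0.6,0],[0,0,0],0.4],
  [[0,0,0],[0,0,0],0.4],
  [[0,0,0],[0,0,0],0.4],
  [[0,0,0],[0,0,0],0.4],
  [[0,0,0],[0,0,0],0.4],
])

```text
clock: 20.3
tcp_pos: [0.5144, -0.1065, 0.2409]
orientation: [0.0, 0.707, 0.707, 0.0]
wrist_force: [0.8, 0.0, 1.2]
finger_gap: 0.0601
```

```bash
python3 look.py fin; python3 - <<'E'
from h import *
import pickle
d=pickle.load(open('fin.pkl','rb'));T=d['top']
f=T['frame'].astype(int)[165:225,195:245];m=((f.min(2)>105)&((f.max(2)-f.min(2))<25)).astype(np.uint8)
k,l,st,ce=cv2.connectedComponentsWithStats(m)
for i in range(1,k):
    if st[i,4]>100: u=ce[i]+[195,165];print(st[i],u,onz(T,*u,.119))
E
```

```text
{'clock': np.float64(20.3), 'tcp_pos': array([ 0.5144, -0.1065,  0.2409]), 'wrist_force': array([0.7892, 0.0046, 1.1574]), 'finger_gap': np.float64(0.0601), 'joint_pos': array([-3.5730e-01,  2.1960e-01, -1.0180e-01,  1.2491e+00,  2.0000e-04,
        1.2133e+00])}
[  7  18  21  21 341] [212.31085044 192.91202346] [0.58254005 0.12033681 0.119     ]
```

View pics/fin.png

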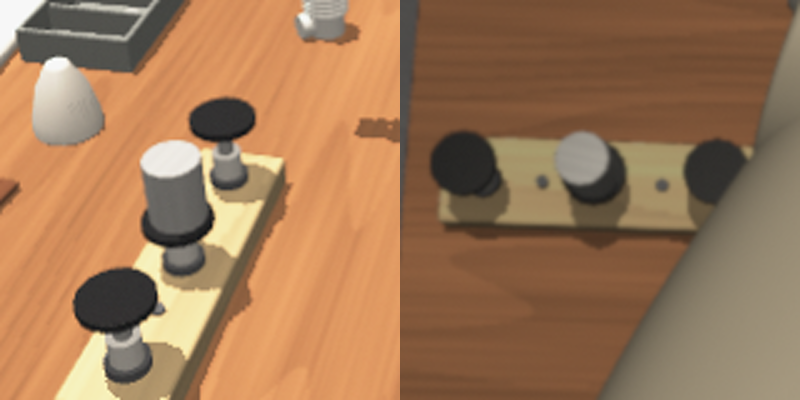

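The final view shows the weight upright on the sunken middle foot, at about (0.5825, 0.1203). That is within 1–2 mm of the foot's measured centre. The other two feet are back up and the robot is clear.

```bash
python3 -c "
from workcell import job
print(job.hand_in())"
```

```text
the job is handed in; nothing more can be done
None
```

I tried the plain steel weight on the left, middle and right feet in turn, letting go on each. The left foot sank about 5 mm, the middle about 16–17 mm and the right about 5 mm. The sinks come from how far the arm went down from first contact until the foot carried the weight, checked by eye in the side camera. I then put the weight back on the middle foot, let go and moved the arm clear, handing in at about 20 s of the 72 s allowed.

In the last pictures the weight stands upright on the sunken middle foot, within about 2 mm of its measured centre. The other two feet are back up and nothing touches the weight. The two camera views differed by about 1–3 mm on positions, near the stated 2 mm calibration, and no check failed.

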